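# Angle the spirit level out of the half-opening drawer

### The job

The washing machines need levelling: pull the drawer of the white unit out to its stop, take hold of the long spirit level in it, and tilt its front end up so that it comes out slantwise between the drawer front and the unit's top without being forced against either. Finish still holding the level in the gripper, at rest in the air with the whole of it well clear above the unit's top; leave the spanner in the drawer and the things on the counter where they are.

Things in the scene. Friction and masses are not known exactly. Their poses are not given: they have to be found in the camera images.
- unit: White laminate drawer unit fixed to the counter, 270 wide (y), 470 deep (x), 150 high (z up), a clipboard lying on top. Origin: at counter height, middle of the bottom of its front face. x runs horizontally into the unit; the drawer slides out along -x.
- drawer (a joint): How far the unit's only drawer is out, in m: 0 shut (front flush with the unit's front), 0.24 at its end stop; starts 0 to 0.012. About 3 N of friction; stays where left. Inside it is 430 long, 214 wide; the drawer floor's top is 22 above the counter, side and back walls end 100 above the counter.
- drawer_front_edge (a point): Middle of the inner top edge of the drawer front, 132 above the counter (110 above the drawer floor). The drawer front is an upright board 16 thick, 234 wide. Moves with the drawer.
- top_board_edge (a point): Middle of the lower front edge of the unit's top board, at unit x 0, 135 above the counter; the board is 15 thick. With the drawer at its stop the open gap from here to the drawer front's inside is 224 long, and 175 to 210 of the level's 400 is still under the board.
- drawer_handle (a point): Middle of the drawer's bow handle: a level round steel bar, 10 in diameter, 72 long across the drawer front (along the unit's y), 122 above the counter (28 below the unit's top), its centre line 40 out from the front's face (35 clear behind the bar). Moves with the drawer.
- level: Aluminium spirit level, black end caps: bar 400 long (x), 50 wide (y), 22 thick (z), 0.24 to 0.38 kg, balanced at its middle. Lies flat on the drawer floor, lengthwise, about 22 to the +y side of the drawer's middle. Origin: centre of underside; x points into the unit (within 2 degrees). Rides with the drawer when pulled gently; at least 25 free beside each long side.
- level_front (a point): Centre of the level's end face nearest the drawer front (at x -200, 11 above its underside).
- level_rear (a point): Centre of the level's other end face, deeper in the unit (at x +200, 11 above its underside).
- wrench: Steel open-ended spanner, 190 long, lying on the drawer floor along the drawer's -y side (about 78 off the middle). Origin: under its middle. To be left in the drawer.
- detergent: White detergent bottle, 72 in diameter, 190 high, standing on the counter on the side away from the robot. Origin: centre of its underside. Leave alone.
- softener_box: Closed cardboard box of dryer sheets with a paper label, 90 x 150 x 55 high, on the counter to the robot's right. Origin: centre of its underside. Leave alone.

How it is judged (in metres and radians):
On the way, in this order (a step that is already met when the one before it is completed fails the run):
1. the drawer is pulled out to its stop, the level still lying in it (value of joint drawer above 0.225 m and height (world z) of level_front below 0.06 m), for 0.2 s.
2. the level slants through the gap: its front end above the drawer front, its rear end still under the unit's top (height (world z) of level_front above 0.135 m and height (world z) of level_rear below 0.135 m and x of level_rear in the frame of unit above 0 m and contact force between the fingers and level above 1 N), for 0.1 s.
At the end, for the whole second after the job is handed in: The level is held in the fingers, still (under 0.03 m/s and 0.2 rad/s), both its ends at least 180 mm above the counter (30 mm above the unit's top), touching no part of the unit or drawer; the spanner lies in the drawer; bottle and box are within 30 mm of where they stood (height (world z) of each of level_front, level_rear above 0.18 m and contact force between the fingers and level above 2 N and contact force between level and unit below 0.1 N and linear speed of level below 0.03 m/s and angular speed of level below 0.2 rad/s and height (world z) of wrench below 0.05 m and horizontal distance between wrench and drawer_handle below 0.45 m and distance of each of detergent, softener_box from where it was at the start of the episode below 0.03 m); the arm keeps its last pose, push and grip.
It fails at once if the level is forced against the unit's top board or the drawer front (over 40 N) (contact force between level and unit_c0 above 40 N or contact force between level and drawer_c0 above 40 N).
It fails at once if the spanner is lifted out of the drawer (height (world z) of wrench above 0.09 m).
It fails at once if the detergent bottle or the box is pushed away or knocked over (distance of any of detergent, softener_box from where it was at the start of the episode above 0.03 m or angle between detergent's own z axis and vertical above 0.4 rad).
It also fails if it takes over 64 s, if anything falls off the work surface, if the arm or the gripper's body presses on something with over 40 N, if the wrist force passes 120 N, or if a joint passes its speed limit or range.

### The arm

A 6-joint arm with a two-finger parallel gripper is mounted at the origin on the work surface. World frame = base frame: x ahead of the robot, y to its left, z up, the work surface at z = 0. Lengths are in mm, angles in rad, forces in N, time in s.
With the tool pointing down it reaches from about 300 to 775 mm from the base axis. Payload 14.6 kg.
Tool frame: the origin (TCP) lies between the finger pads; the fingertips stand manip.tip_reach ahead of it and the grasp point (between the pads) lies 5 mm behind it (manip.tip_reach is the distance from the TCP to the fingertips, in mm); z points along the fingers, y is the line along which they close (so a half turn about z gives the same grasp; the last joint's range is limited). The gripper opens to 94 mm and grips with 3 to 60 N. Pads are 16 mm wide; open, the fingers measure 119 mm over their backs; the gripper's body (75 mm by 177 mm) begins 78 mm behind the grasp point.
Start: joints at [1.036, 0.3, 1.521, -0, 1.321, -0.067], TCP at [248.004, 490.901, 219.446] pointing down, gripper open.
Joint ranges: [-3.03, 3.03], [-0.79, 2.21], [0.23, 2.52], [-1.04, 4.18], [0, 3.07], [-2.55, 2.55]. Speed limits (rad/s): [2.22, 2.22, 2.57, 3.14, 3.14, 3.14].

### API

Orientations are given as [roll, pitch, yaw] about the fixed x, y, z axes, in that order (R = Rz(yaw) Ry(pitch) Rx(roll)).
In Python, from cell import manip gives the robot as it stands. The module is installed in compiled form; this text tells all that it offers.
- The arm moves only by the shell command python3 -m creep 'ROWS' [FORCE]. ROWS is JSON, a list of rows, each a list of 3 entries, a list of its own where there are three numbers: the opening, from -1 (shut) to 1 (fully open), then the shift along the tool's x, y, z in cm, then the turn about the tool's z in units of 5 degrees (1.0 is 5 degrees). In form: [[grip, [tx, ty, tz], roll], ...]. A call has 1 to 12 rows; each row is the pose to reach, as a shift and turn from the pose commanded when the call began, along the tool's axes at that moment; what a row does not reach only later rows make up. A row lasts 1/10 s, in which the tool goes at most 50 mm and 8.59 degrees, less where a joint would pass 70% of its speed; a pose out of reach is approached as far as the arm can. A call with a gripper value outside its range is refused whole. The fingers move at their own pace and stop on an object; FORCE is the grip in N (left out, the last holds). Time passes only in rows, so rows that repeat a pose let the fingers close. It gives the time, the measured TCP pose, the force, the opening and the grip force at its end, in the units of the state.
- manip.read_state(): the state, without advancing time (a new reading comes with each control period).
- manip.camera(name): name is "scene" or "top" or "wrist"; returns the picture (480x640x3 uint8, red, green, blue); there is no depth.
- manip.camera_params(name): a dict with "fovy" (degrees; the focal length in pixels is half the picture's height over the tangent of half this angle, whatever the lens; pixels are square), "cx", "cy" (the principal point, pixels), "origin" and "attitude" of the camera in the world. Camera axes: x right, y down, z forward; pixel columns grow to the right and rows downward; lengths in mm; the calibration is good to about 2 mm. A picture is of the moment at which its call begins: read the wrist's pose just before it. camera_params takes no time and is no camera call; for the wrist camera it gives the pose at the moment of the call.
- manip.sign_off(): hands the job in; it is judged then, once.
The state is a dict: "clock": time; "joints": joint angles; "qd": joint speeds; "effort": joint torques, N m; "eef_pos": TCP position; "eef_rot": TCP orientation; "wrist_force": force on the tool from outside, world axes, zero at the start; "moment": the same for the moment, N m; "finger_gap": finger opening in mm; "finger_force": force on a finger pad.
Only numpy, scipy, OpenCV 4.12 (cv2) and the standard library are available. Lean on these libraries where they do the work, as an engineer would, in place of code of your own. Each camera call takes 0.05 s, during which the arm holds its last target. There are 200 camera calls.

## Working session

There is one attempt and no reset: what is moved stays moved. The work goes in short steps, Python scripts to look and compute and a shell command to move; the robot and the scene stay as the last step left them, time stands still between calls to the robot, and variables do not carry over. Pictures are saved under pics/ and viewed, at most 10 in all, crops included, and the job is handed in when it is done.

```bash
mkdir -p pics
python3 - <<'E'
from cell import manip
import cv2
s=manip.read_state(); print(s); print(manip.tip_reach)
for n in ["scene","top"]:
    print(n,manip.camera_params(n)); cv2.imwrite(f"pics/{n}0.png",manip.camera(n)[:,:,::-1])
print(manip.camera_params("wrist"))
E
```

```text
{'clock': 0.0, 'joints': array([ 1.03641393e+00,  3.00470377e-01,  1.52156015e+00, -1.40048378e-05,
        1.32070766e+00, -6.65891803e-02]), 'qd': array([1.67893280e-03, 9.84216461e-04, 7.83873982e-04, 2.71923803e-03,
       8.21007821e-05, 2.98613355e-04]), 'effort': array([-5.38113436e-04, -5.31809449e+01, -3.52719498e+01,  7.06688385e-02,
        2.44615262e-02, -1.13250030e-04]), 'eef_pos': array([247.88230728, 490.70326958, 218.89557558]), 'eef_rot': array([-3.14044876e+00, -6.26884709e-05,  2.67380288e+00]), 'wrist_force': array([-0.464984  ,  0.14063439, -0.08786963]), 'moment': array([ 0.00800088,  0.03641098, -0.04257663]), 'finger_force': 0.0, 'finger_gap': 93.68580069779533}
14.0
scene {'fovy': 46.239840325421284, 'cx': 325.9171379126605, 'cy': 238.74320780007832, 'origin': array([ 109.31401115, -525.19445461, 1665.32214198]), 'attitude': array([-2.72802831, -0.00277648, -0.79656335])}
top {'fovy': 52.615265022490625, 'cx': 321.2041823924224, 'cy': 234.6784140379389, 'origin': array([ 386.51847982,  -44.50172733, 1577.88656374]), 'attitude': array([-3.00076987,  0.00516007, -1.54852225])}
{'fovy': 63.840232744842496, 'cx': 320.0384342770669, 'cy': 243.1885356700063, 'origin': array([186.44379703, 522.9610885 , 383.83996452]), 'attitude': array([2.89763041e+00, 7.51415540e-04, 1.10344357e+00])}
```

View pics/top0.png

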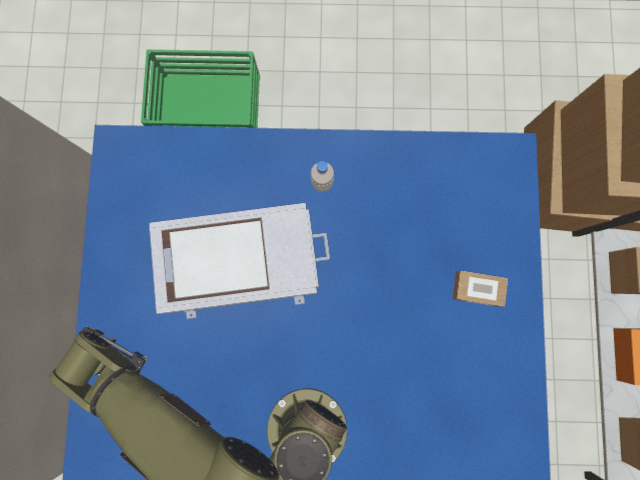

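View pics/scene0.png

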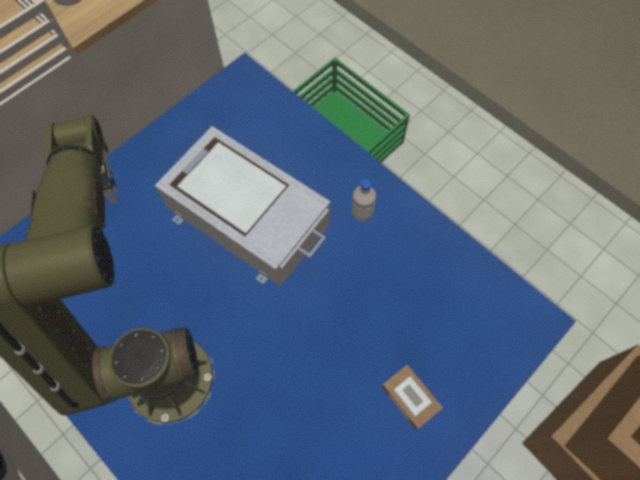

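The top view shows the unit with its front to the right, at about (311,249), and the handle at (326,247). The bottle is at (322,176) and the box at (481,289). I'll zoom in on the unit.

```bash
cat > h.py <<'E'
from cell import manip
import numpy as np, cv2
from scipy.spatial.transform import Rotation as Ro
def rays(p,px):
    f=240/np.tan(np.radians(p["fovy"]/2)); px=np.atleast_2d(px).astype(float)
    d=np.c_[(px[:,0]-p["cx"])/f,(px[:,1]-p["cy"])/f,np.ones(len(px))]
    return d@Ro.from_euler("xyz",p["attitude"]).as_matrix().T
def plane(p,px,z):
    d=rays(p,px); o=p["origin"]; return o+d*((z-o[2])/d[:,2])[:,None]
def proj(p,P):
    f=240/np.tan(np.radians(p["fovy"]/2))
    c=(np.atleast_2d(P)-p["origin"])@Ro.from_euler("xyz",p["attitude"]).as_matrix()
    return c[:,:2]/c[:,2:]*f+[p["cx"],p["cy"]]
E
python3 - <<'E'
from h import *
im=cv2.imread("pics/top0.png")
cv2.imwrite("pics/topc.png",cv2.resize(im[190:325,140:340],None,fx=4,fy=4,interpolation=cv2.INTER_CUBIC))
p=manip.camera_params("top")
print(plane(p,[[150,223],[158,312],[306,205],[317.5,293]],150).round(1))
print(plane(p,[[328,235],[329,260]],122).round(1))
E
```

```text
[[612.9 479.4 150. ]
 [351.3 437.2 150. ]
 [677.6  14.9 150. ]
 [416.5 -25.6 150. ]]
[[592.2 -53.  122. ]
 [516.3 -57.5 122. ]]
```

View pics/topc.png

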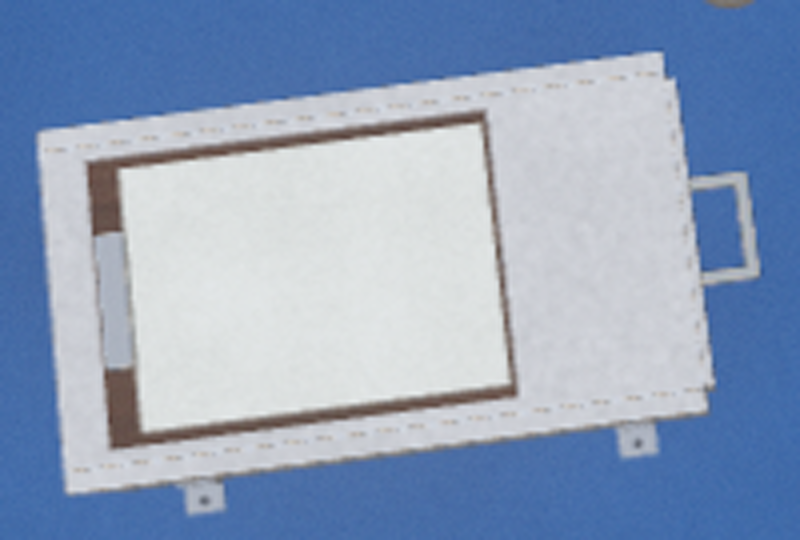

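The crop shows the unit's top corners at crop (38,131), (67,494), (662,52) and (708,412). The middle of the handle bar is at about crop (748,225).

Run:
```python
from h import *
p=manip.camera_params("top")
c=np.array([[38,131],[67,494],[662,52],[708,412]])/4+[140,190]
P=plane(p,c-.4,150)[:,:2]
print(P.round(1))
e=P[0]+P[1]-P[2]-P[3]; e/=np.linalg.norm(e)
l=P[0]-P[1]+P[2]-P[3]; l/=np.linalg.norm(l)
print("ang x",np.degrees(np.arctan2(e[1],e[0])),"ang -y",np.degrees(np.arctan2(l[1],l[0])))
ctr=P.mean(0); print(ctr, "front origin",ctr-e*235, "handle pred (shut)",ctr-e*275)
print(plane(p,np.array([[748,225]])/4+[140,190]-.4,122))
print("sizes",np.linalg.norm(P[0]-P[1]),np.linalg.norm(P[2]-P[3]),np.linalg.norm(P[0]-P[2]))
print("bottle",plane(p,[[322,180]],100),"box",plane(p,[[481,289]],55))
```

```text
[[614.8 482.2]
 [348.  441.8]
 [684.8  17.8]
 [417.6 -23. ]]
ang x 98.54229221638907 ang -y 8.649115093676341
[516.31304901 229.69930293] front origin [551.21980834  -2.69372225] handle pred (shut) [557.16138439 -42.24998186]
[[558.98475438 -49.43996455 122.        ]]
sizes 269.87184168879276 270.3778903039607 469.6056943182542
bottle [[768.38293091 -30.85408314 100.        ]] box [[ 442.10212162 -533.10471261   55.        ]]
```

```bash
cat >> h.py <<'E'
def go(target,yaw=None):
    "shift (cm) and turn (5deg units) in tool axes to reach world target / yaw(deg)"
    s=manip.read_state(); R=Ro.from_euler("xyz",s["eef_rot"]).as_matrix()
    t=None if yaw is None else (-(yaw-np.degrees(s["eef_rot"][2])+180)%360-180)/5
    d=R.T@(np.array(target)-s["eef_pos"])/10
    print("clock",s["clock"].round(2) if hasattr(s["clock"],"round") else s["clock"],"pos",s["eef_pos"].round(1),"shift",d.round(2),"turn",t, "wf",s["wrist_force"].round(1),"gap",round(s["finger_gap"],1))
O=np.array([551.2,-2.7,0]); a=np.radians(98.6)
E=np.array([np.cos(a),np.sin(a),0]); N=np.array([-np.sin(a),np.cos(a),0])
def U(x,y,z): return O+E*x+N*y+[0,0,z]
def inU(P): v=np.asarray(P)-O; return np.array([v@E,v@N,v[2]])
E
python3 - <<'E'
from h import *
go([558.5,-49.5,219],188.6); print(inU([558.5,-49.5,122]))
E
```

```text
clock 0.1 pos [247.9 490.7 218.9] shift [-5.208e+01 -3.421e+01  3.000e-02] turn -7.080322702028963 wf [ 0.   0.1 -0.5] gap 93.8
[-47.36540664  -0.21966751 122.        ]
```

```bash
python3 -m creep '[[-0.3,[-1.5,-1,0],-0.2],[-0.3,[-5,-3.3,0],-0.7],[-0.3,[-9,-5.9,0],-1.2],[-0.3,[-13,-8.5,0],-1.8],[-0.3,[-17,-11.2,0],-2.3],[-0.3,[-21,-13.8,0],-2.9],[-0.3,[-25,-16.4,0],-3.4],[-0.3,[-29,-19,0],-3.9],[-0.3,[-33,-21.7,0],-4.5],[-0.3,[-37,-24.3,0],-5],[-0.3,[-40,-26.3,0],-5.5],[-0.3,[-42,-27.6,0],-5.8]]' 20; python3 -c "
from h import *
go([558.5,-49.5,219],188.6)"
```

```text
clock: 1.3
eef_pos: [499.1, 52.8, 219.1]
eef_rot: [-3.141, -0.001, -3.103]
wrist_force: [-0.9, 0.1, -0.2]
finger_gap: 32.9
finger_force: 0.0
clock 1.3 pos [499.1  52.8 219.1] shift [-5.540e+00 -1.045e+01  1.000e-02] turn -1.282154585425451 wf [-0.9  0.1 -0.2] gap 32.9
```

```bash
python3 -m creep '[[-0.3,[-1.5,-2.8,0],-0.4],[-0.3,[-3.5,-6.6,0],-0.8],[-0.3,[-5,-9.4,0],-1.2],[-0.3,[-5.5,-10.4,0],-1.28],[-0.3,[-5.5,-10.4,0],-1.28]]'; python3 -c "
from h import *
go([558.5,-49.5,117],188.6)
p=manip.camera_params('wrist');im=manip.camera('wrist')[:,:,::-1].copy()
print(proj(p,[[558.5,-49.5,122],U(-47,36,122),U(-47,-36,122)]))
cv2.imwrite('pics/w1.png',im)"
```

```text
clock: 1.8
eef_pos: [557.4, -47.4, 218.8]
eef_rot: [3.141, -0.001, -2.994]
wrist_force: [-0.3, 0.7, -0.9]
finger_gap: 32.5
finger_force: 0.0
clock 1.8 pos [557.4 -47.4 218.8] shift [-0.09 -0.22 10.18] turn -0.0232384341003808 wf [-0.3  0.7 -0.9] gap 32.5
[[315.9683142  249.58240831]
 [316.28552769 198.11597492]
 [316.67593986 297.27096916]]
```

View pics/w1.png

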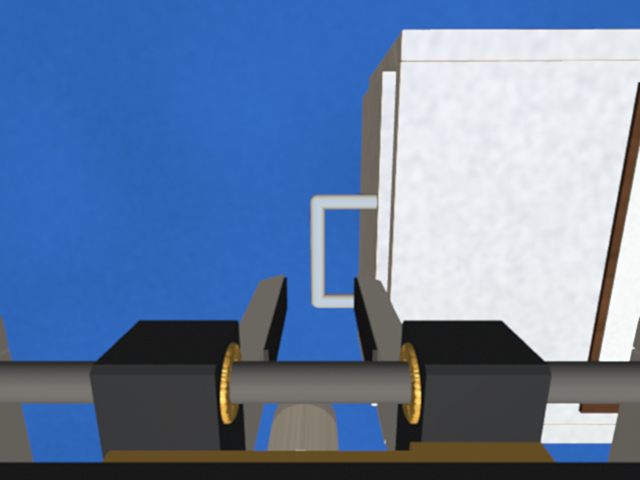

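The wrist view shows the handle bar at column 318, rows 200 to 302. I predicted (316,250), so the estimate holds. Descending and gripping.

```bash
python3 -m creep '[[-0.3,[0,-0.1,2],0],[-0.3,[0,-0.1,5],0],[-0.3,[0,-0.1,8],0],[-0.3,[0,-0.1,9.7],0],[-0.3,[0,-0.1,10.2],0],[-0.3,[0,-0.1,10.2],0],[-1,[0,-0.1,10.2],0],[-1,[0,-0.1,10.2],0],[-1,[0,-0.1,10.2],0],[-1,[0,-0.1,10.2],0]]' 30; python3 -c "
from h import *
go(manip.read_state()['eef_pos']-E*232)"
```

```text
clock: 2.85
eef_pos: [557.9, -47.8, 118.3]
eef_rot: [-3.141, 0.001, -2.992]
wrist_force: [-1.5, 0.3, 5.4]
finger_gap: 8.9
finger_force: 30.0
clock 2.85 pos [557.9 -47.8 118.3] shift [-0.00e+00 -2.32e+01  1.00e-02] turn None wf [-1.5  0.3  5.4] gap 8.9
```

Gripped. I'll pull along tool -y with a gentle ramp.

```bash
python3 -m creep '[[-1,[0,-0.3,0],0],[-1,[0,-0.9,0],0],[-1,[0,-1.8,0],0],[-1,[0,-3,0],0],[-1,[0,-4.3,0],0],[-1,[0,-5.6,0],0],[-1,[0,-6.9,0],0],[-1,[0,-8.2,0],0],[-1,[0,-9.3,0],0],[-1,[0,-10.2,0],0],[-1,[0,-10.8,0],0],[-1,[0,-11,0],0]]'; python3 -m creep '[[-1,[0,-0.3,0],0],[-1,[0,-0.9,0],0],[-1,[0,-1.8,0],0],[-1,[0,-3,0],0],[-1,[0,-4.3,0],0],[-1,[0,-5.6,0],0],[-1,[0,-6.9,0],0],[-1,[0,-8.2,0],0],[-1,[0,-9.3,0],0],[-1,[0,-10.2,0],0],[-1,[0,-10.8,0],0],[-1,[0,-11.2,0],0]]'; python3 -m creep '[[-1,[0,-0.2,0],0],[-1,[0,-0.5,0],0],[-1,[0,-0.8,0],0],[-1,[0,-1,0],0],[-1,[0,-1,0],0]]';python3 -c "
from h import *
print(inU(manip.read_state()['eef_pos']))"
```

```text
clock: 4.05
eef_pos: [574.4, -156.8, 118.3]
eef_rot: [-3.141, 0.001, -2.992]
wrist_force: [0.3, 3.5, 7.1]
finger_gap: 9.1
finger_force: 30.0
clock: 5.25
eef_pos: [591.2, -267.4, 118.3]
eef_rot: [-3.141, 0.001, -2.992]
wrist_force: [0.6, 4.1, 6.1]
finger_gap: 9.2
finger_force: 30.0
clock: 5.75
eef_pos: [592.7, -277.2, 118.3]
eef_rot: [-3.141, 0.001, -2.992]
wrist_force: [1.4, 0.5, 4.8]
finger_gap: 9.0
finger_force: 30.0
[-2.77609625e+02  2.49580834e-02  1.18266514e+02]
```

```bash
python3 -m creep '[[-1,[0,-0.2,0],0],[-1,[0,-0.4,0],0],[-1,[0,-0.4,0],0]]'; python3 -m creep '[[-1,[0,-0.2,0],0],[-1,[0,-0.2,0],0],[-1,[0,-0.2,0],0]]'
```

```text
clock: 6.05
eef_pos: [593.0, -279.4, 118.2]
eef_rot: [3.139, 0.0, -2.991]
wrist_force: [-3.4, 12.0, 9.4]
finger_gap: 9.0
finger_force: 30.0
clock: 6.35
eef_pos: [593.1, -279.4, 118.1]
eef_rot: [3.136, -0.001, -2.99]
wrist_force: [-7.9, 24.2, 13.7]
finger_gap: 9.0
finger_force: 30.0
```

```bash
python3 -m creep '[[-1,[0,0.3,0],0],[-0.3,[0,0.35,0],0],[-0.3,[0,0.35,0],0],[-0.3,[0,0.35,0],0],[-0.3,[0,0.35,-2],0],[-0.3,[0,0.35,-5],0],[-0.3,[0,0.35,-9],0],[-0.3,[0,0.35,-13],0],[-0.3,[0,0.35,-15],0],[-0.3,[0,0.35,-15],0]]'; python3 -c "
from h import *
go(U(-112,22,270),98.6)"
```

```text
clock: 7.35
eef_pos: [593.2, -280.0, 270.7]
eef_rot: [-3.139, 0.004, -2.992]
wrist_force: [0.4, -1.0, 1.5]
finger_gap: 32.7
finger_force: 0.0
clock 7.35 pos [ 593.2 -280.   270.7] shift [2.210e+00 1.685e+01 1.000e-02] turn 17.996648818044196 wf [ 0.4 -1.   1.5] gap 32.7
```

```bash
python3 -m creep '[[0.5,[0.2,1.2,0],1.5],[0.5,[0.5,3,0],3.2],[0.5,[0.7,5,0],4.8],[0.5,[1,7,0],6.4],[0.5,[1.2,9,0],8],[0.5,[1.4,11,0],9.6],[0.5,[1.6,13,0],11.2],[0.5,[1.9,15,0],12.8],[0.5,[2.1,16.4,0],14.4],[0.5,[2.2,16.8,0],16],[0.5,[2.2,16.8,0],17.6],[0.5,[2.2,16.8,0],18]]'; python3 -c "
from h import *
go(U(-112,22,270),98.6)
p=manip.camera_params('wrist');im=manip.camera('wrist')[:,:,::-1].copy()
print(p)
cv2.imwrite('pics/w2.png',im);cv2.imwrite('pics/top2.png',manip.camera('top')[:,:,::-1])
cv2.imwrite('pics/sc2.png',manip.camera('scene')[:,:,::-1])"
```

```text
clock: 8.55
eef_pos: [545.3, -116.5, 265.8]
eef_rot: [-3.14, -0.001, 1.716]
wrist_force: [-0.8, -0.8, 0.3]
finger_gap: 70.6
finger_force: 0.0
clock 8.55 pos [ 545.3 -116.5  265.8] shift [-0.03  0.08 -0.42] turn -0.05922854190159228 wf [-0.8 -0.8  0.3] gap 70.6
{'fovy': 63.840232744842496, 'cx': 320.0384342770669, 'cy': 243.1885356700063, 'origin': array([536.15186944, -47.05539461, 430.77258218]), 'attitude': array([2.89903980e+00, 1.06509469e-03, 1.45374792e-01])}
```

View pics/w2.png

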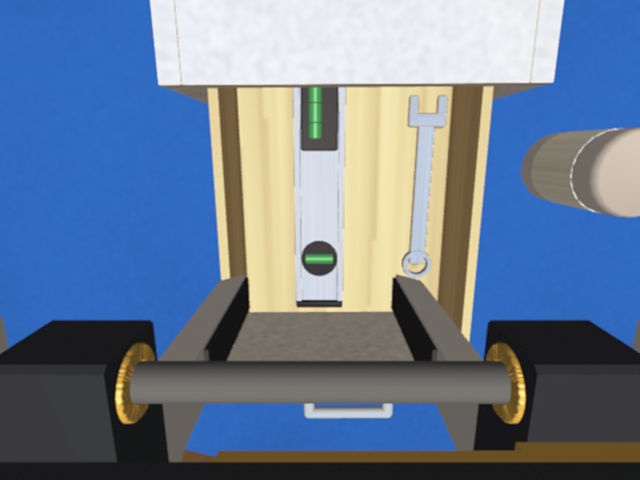

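The wrist view shows the level with its front cap at columns 296 to 342, row 302, and its top edges at columns 297 and 345 at row 90. The spanner is at columns 405 to 445, and there is free floor on both sides of the level.

Run:
```python
from h import *
p={'fovy': 63.840232744842496, 'cx': 320.0384342770669, 'cy': 243.1885356700063, 'origin': np.array([536.15186944, -47.05539461, 430.77258218]), 'attitude': np.array([2.89903980e+00, 1.06509469e-03, 1.45374792e-01])}
im=cv2.imread("pics/w2.png")
g=cv2.cvtColor(im,cv2.COLOR_BGR2HSV)
for r in (100,150,200,230,290,300,304):
    row=g[r,270:370]; w=np.where(row[:,1]<50)[0]+270
    L,Rr=w.min(),w.max()+1
    q=plane(p,[[L,r],[Rr,r]],44); print(r,L,Rr,inU(q[0]).round(1),inU(q[1]).round(1))
print(im[294:314,320].tolist())
for r in (300,302,304,307): print(r,inU(plane(p,[[319,r]],44)[0]).round(1))
print("spanner",[inU(plane(p,[c],27)[0]).round(0) for c in ([403,265],[408,110],[428,185])])
print("drawer front inner foot",inU(plane(p,[[319,312]],22)[0]).round(1))
print("handle",proj(p,[U(-280,0,122)]), "board edge",proj(p,[U(0,0,150)]))
```

```text
100 293 346 [ 2.5 47.3 44. ] [ 2.3 -2.9 44. ]
150 294 345 [-43.5  47.3  44. ] [-43.7  -2.4  44. ]
200 294 344 [-92.4  48.4  44. ] [-92.6  -1.9  44. ]
230 295 344 [-123.3   48.    44. ] [-123.5   -2.3   44. ]
290 296 343 [-188.6   48.3   44. ] [-188.8   -1.9   44. ]
300 296 342 [-200.    48.5   44. ] [-200.2   -0.9   44. ]
304 298 341 [-204.6   46.4   44. ] [-2.048e+02  1.000e-01  4.400e+01]
[[234, 223, 217], [233, 223, 217], [234, 223, 218], [235, 224, 219], [237, 227, 218], [209, 193, 185], [110, 101, 97], [38, 37, 39], [54, 55, 59], [63, 64, 68], [57, 55, 59], [44, 43, 46], [61, 76, 84], [114, 152, 171], [155, 209, 232], [161, 217, 235], [159, 214, 233], [144, 187, 210], [115, 133, 144], [103, 111, 118]]
300 [-200.1   23.8   44. ]
302 [-202.4   23.8   44. ]
304 [-204.7   23.8   44. ]
307 [-208.2   23.8   44. ]
spanner [array([-167.,  -68.,   27.]), array([ -5., -66.,  27.]), array([-80., -90.,  27.])]
drawer front inner foot [-223.8   24.    22. ]
handle [[344.82761909 412.82092253]] board edge [[351.75971309  84.80505271]]
```

```bash
python3 -m creep '[[0.5,[0,0,0],0],[0.5,[0,0,0],0]]'; python3 -c "
from h import *
go(U(-115,23,60),98.7)"
```

```text
clock: 8.9
eef_pos: [545.6, -116.7, 267.1]
eef_rot: [-3.141, -0.0, 1.722]
wrist_force: [0.7, -0.7, -0.2]
finger_gap: 70.3
finger_force: 0.0
clock 8.9 pos [ 545.6 -116.7  267.1] shift [-0.31 -0.04 20.71] turn -0.01156756091824036 wf [ 0.7 -0.7 -0.2] gap 70.3
```

```bash
python3 -m creep '[[0.5,[-0.1,0,1],0],[0.5,[-0.2,0,3.5],0],[0.5,[-0.3,0,7],0],[0.5,[-0.3,0,10.5],0],[0.5,[-0.3,0,14],0],[0.5,[-0.3,0,17],0],[0.5,[-0.3,0,19],0],[0.5,[-0.3,0,20],0],[0.5,[-0.3,0,20.4],0],[0.5,[-0.3,0,20.4],0]]'; python3 -c "
from h import *
go(U(-115,23,39),98.7)"
```

```text
clock: 9.9
eef_pos: [546.3, -119.7, 63.6]
eef_rot: [3.141, 0.0, 1.721]
wrist_force: [0.7, -0.7, -0.0]
finger_gap: 70.4
finger_force: 0.0
clock 9.9 pos [ 546.3 -119.7   63.6] shift [-0.01 -0.06  2.46] turn -0.019434214443538166 wf [ 0.7 -0.7 -0. ] gap 70.4
```

```bash
python3 -m creep '[[0.5,[0,0,0.8],0],[0.5,[0,0,1.8],0],[0.5,[0,0,2.4],0],[0.5,[0,0,2.45],0],[0.2,[0,0,2.45],0],[-0.2,[0,0,2.45],0],[-0.6,[0,0,2.45],0],[-0.6,[0,0,2.45],0],[-0.6,[0,0,2.45],0],[-0.6,[0,0,2.45],0]]' 8; python3 -m creep '[[-0.6,[0,0,-0.3],0],[-0.6,[0,0,-0.9],0],[-0.6,[0,0,-1.7],0],[-0.6,[0,0,-2.5],0],[-0.6,[0,0,-3],0],[-0.6,[0,0,-3],0],[-0.6,[0,0,-3],0]]'; python3 -c "
from h import *
cv2.imwrite('pics/w3.png',manip.camera('wrist')[:,:,::-1])"
```

```text
clock: 10.9
eef_pos: [546.2, -119.7, 39.2]
eef_rot: [3.141, 0.0, 1.721]
wrist_force: [-2.2, -0.7, 4.9]
finger_gap: 50.0
finger_force: 8.0
clock: 11.6
eef_pos: [546.2, -119.7, 69.1]
eef_rot: [3.141, 0.0, 1.721]
wrist_force: [0.6, -0.8, -0.3]
finger_gap: 49.9
finger_force: 8.0
```

View pics/w3.png

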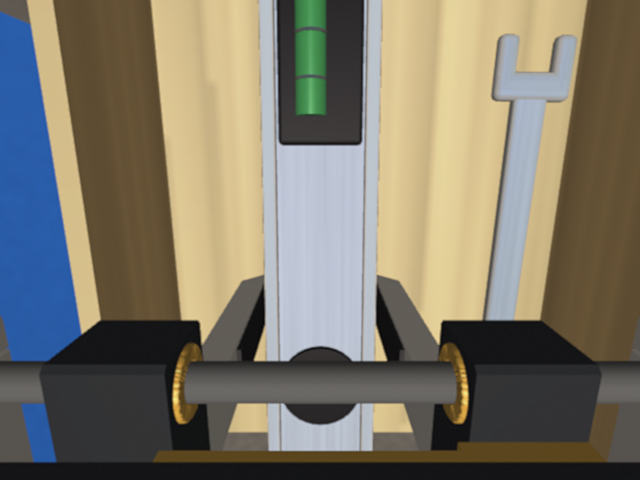

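The wrist view shows the level between the pads, with its edges at columns 266 and 376 near row 240. I'll get the tilt from how the apparent width changes along it.

```bash
cat >> h.py <<'E'
def tilt(name=None,rows=(5,60,100,160,200,230)):
    p=manip.camera_params('wrist'); im=manip.camera('wrist')[:,:,::-1].copy()
    if name: cv2.imwrite(name,im)
    g=cv2.cvtColor(im,cv2.COLOR_BGR2HSV); f=240/np.tan(np.radians(p["fovy"]/2)); out=[]
    for r in rows:
        m=(g[r,:,1]<75); c=320
        # level is the unsaturated/dark run about the middle; floor is yellow (sat high)
        y=(g[r,:,0]>10)&(g[r,:,0]<32)&(g[r,:,1]>60)&(g[r,:,2]>120)
        L=max([i for i in range(c) if y[i]],default=-1)+1; Rr=min([i for i in range(c,640) if y[i]],default=640)
        P=p["origin"]+rays(p,[[(L+Rr)/2,r]])[0]*(50*f/(Rr-L)); out.append(inU(P)); print(r,L,Rr,out[-1].round(0))
    o=np.array(out); k=np.polyfit(o[:,0],o[:,2],1); print("slope deg",np.degrees(np.arctan(k[0])),"z at x=-115",np.polyval(k,-115))
E
python3 -c "
from h import *
tilt()"
```

```text
5 258 383 [11. 22. 61.]
60 260 381 [-10.  22.  61.]
100 260 381 [-26.  22.  65.]
160 262 379 [-50.  22.  65.]
200 263 378 [-67.  21.  67.]
230 263 378 [-80.  21.  70.]
slope deg -5.208655486016003 z at x=-115 71.93633021303954
```

Tilt is 5.2°, close to the 5.6° expected with the rear end still on the floor, so the level pivots in the pads. I'll keep lifting.

```bash
python3 -m creep '[[-0.6,[0,0,-0.4],0],[-0.6,[0,0,-1.2],0],[-0.6,[0,0,-2.1],0],[-0.6,[0,0,-3],0],[-0.6,[0,0,-4],0],[-0.6,[0,0,-5],0],[-0.6,[0,0,-6],0],[-0.6,[0,0,-7],0],[-0.6,[0,0,-8],0],[-0.6,[0,0,-9],0],[-0.6,[0,0,-9.5],0],[-0.6,[0,0,-9.5],0]]'; python3 -c "
from h import *
tilt('pics/w4.png',(60,100,160,200,230))"
```

```text
clock: 12.9
eef_pos: [546.4, -119.8, 164.7]
eef_rot: [3.141, 0.001, 1.721]
wrist_force: [0.1, -1.1, -1.6]
finger_gap: 49.9
finger_force: 8.0
60 271 370 [ -2.  21. 118.]
100 270 371 [-22.  21. 127.]
160 269 372 [-51.  21. 138.]
200 268 373 [-69.  21. 147.]
230 267 374 [-82.  21. 153.]
slope deg -23.123826275874144 z at x=-115 166.6174349463074
```

```bash
python3 -m creep '[[-0.6,[-0.3,0,-0.2],0],[-0.6,[-1,0,-0.6],0],[-0.6,[-2,0,-1.2],0],[-0.6,[-3,0,-1.8],0],[-0.6,[-4,0,-2.4],0],[-0.6,[-5,0,-3],0],[-0.6,[-6,0,-3.6],0],[-0.6,[-7,0,-4.2],0],[-0.6,[-8,0,-4.8],0],[-0.6,[-9,0,-5.4],0],[-0.6,[-9.8,0,-5.9],0],[-0.6,[-10,0,-6],0]]'; python3 -m creep '[[-0.6,[-0.5,0,-0.2],0],[-0.6,[-1.5,0,-0.7],0],[-0.6,[-2.5,0,-1.3],0],[-0.6,[-3.5,0,-1.9],0],[-0.6,[-4.5,0,-2.4],0],[-0.6,[-5.2,0,-2.8],0],[-0.6,[-5.5,0,-3],0],[-0.6,[-5.5,0,-3],0]]'; python3 -c "
from h import *
tilt('pics/w5.png',(100,160,200,230))
cv2.imwrite('pics/sc5.png',manip.camera('scene')[:,:,::-1])"
```

```text
clock: 14.15
eef_pos: [561.3, -219.5, 224.5]
eef_rot: [3.141, 0.001, 1.72]
wrist_force: [-0.5, 0.5, -1.5]
finger_gap: 49.9
finger_force: 8.0
clock: 14.95
eef_pos: [569.4, -273.4, 254.2]
eef_rot: [3.141, 0.0, 1.72]
wrist_force: [0.1, -0.1, -1.5]
finger_gap: 50.1
finger_force: 8.0
100 281 363 [-172.   20.  170.]
160 276 365 [-207.   21.  198.]
200 0 640 [-204.   22.  389.]
230 0 640 [-206.   22.  390.]
slope deg -76.96612118852988 z at x=-115 -69.3847106274414
```

View pics/w5.png

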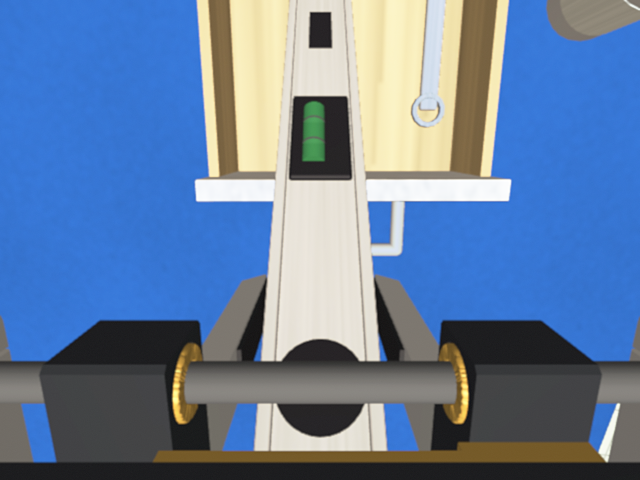

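View pics/sc5.png

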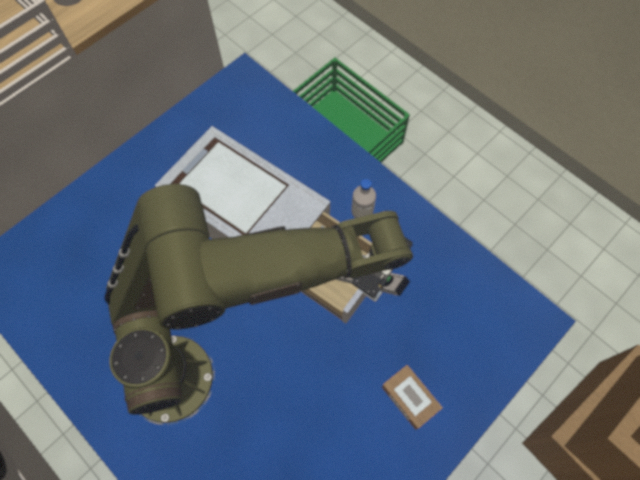

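The wrist view shows the level slanting at about 40° over the drawer front, with its rear end outside the unit front and inside the drawer. The spanner is still lying there. I'll tighten the grip and lift.

```bash
python3 -m creep '[[-0.6,[0,0,0],0],[-0.6,[0,0,0],0],[-0.6,[0,0,-0.3],0],[-0.6,[-0.2,0,-1],0],[-0.6,[-0.4,0,-2],0],[-0.6,[-0.6,0,-3.5],0],[-0.6,[-1,0,-5],0],[-0.6,[-1,0,-6.5],0],[-0.6,[-1,0,-8],0],[-0.6,[-1,0,-9],0],[-0.6,[-1,0,-9.8],0],[-0.6,[-1,0,-10],0]]' 45; python3 -m creep '[[-0.6,[0,0,-0.4],0],[-0.6,[0,0,-1.5],0],[-0.6,[0,0,-3],0],[-0.6,[0,0,-4.5],0],[-0.6,[0,0,-6],0],[-0.6,[0,0,-7.5],0],[-0.6,[0,0,-9],0],[-0.6,[0,0,-10],0],[-0.6,[0,0,-10.8],0],[-0.6,[0,0,-11],0],[-0.6,[0,0,-11],0],[-0.6,[0,0,-11],0]]'; python3 -c "
from h import *
print(inU(manip.read_state()['eef_pos']).round(0))
cv2.imwrite('pics/w6.png',manip.camera('wrist')[:,:,::-1])"
```

```text
clock: 16.25
eef_pos: [570.9, -282.9, 354.9]
eef_rot: [3.141, 0.001, 1.721]
wrist_force: [0.1, 0.0, -2.9]
finger_gap: 49.8
finger_force: 45.0
clock: 17.45
eef_pos: [570.8, -282.8, 463.4]
eef_rot: [-3.141, -0.001, 1.721]
wrist_force: [-0.4, 0.2, -3.1]
finger_gap: 49.5
finger_force: 45.0
[-280.   22.  463.]
```

View pics/w6.png

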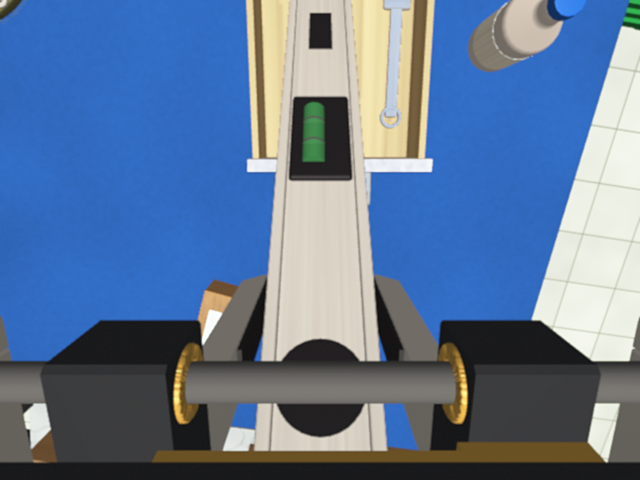

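The level has the same pixel positions in this view as in the last, so its angle is locked. Its rear end is now near z 240 mm, and the spanner, bottle and box haven't been disturbed. I'll let it settle and hand in.

```bash
python3 -m creep '[[-0.6,[0,0,0],0],[-0.6,[0,0,0],0],[-0.6,[0,0,0],0],[-0.6,[0,0,0],0],[-0.6,[0,0,0],0]]'; python3 -c "
from h import *
a=cv2.imread('pics/w6.png'); b=manip.camera('wrist')[:,:,::-1]
print(np.abs(a.astype(int)-b)[90:190,285:360].mean())
print(manip.sign_off())"
```

```text
clock: 18.0
eef_pos: [570.8, -282.8, 463.9]
eef_rot: [-3.142, 0.0, 1.721]
wrist_force: [-0.4, -0.3, -2.7]
finger_gap: 49.6
finger_force: 45.0
0.7401333333333333
the job is handed in; nothing more can be done
None
```

I pulled the drawer out to its stop, brought the spirit level out slantwise, and handed the job in at 18 s; the level was still in the gripper, its lower end at about 240 mm, the spanner still in the drawer and the bottle and box untouched (no verdict was returned).

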